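# Point out the retouching job

### The arm

A 6-joint arm with a two-finger parallel gripper is mounted at the origin on the work surface. World frame = base frame: x ahead of the robot, y to its left, z up, the work surface at z = 0. Lengths are in m, angles in degrees, forces in N, time in s.
With the tool pointing down it reaches from about 0.325 to 0.775 m from the base axis. Payload 5.5 kg.
Tool frame: the origin (TCP) lies at the very end of the fingers, on their centre line; the grasp point (between the pads) lies 19 mm behind it; z points along the fingers, y is the line along which they close (so a half turn about z gives the same grasp; the last joint's range is limited). The gripper opens to 85 mm and grips with 20 to 120 N. Pads are 22 mm wide; open, the fingers measure 114 mm over their backs; the gripper's body (76 mm by 85 mm) begins 54 mm behind the grasp point. The pads swing forward as they close: fully open they stand 13 mm farther back than shut.
Start: joints at [-77.848, 5.22, 70.514, -0, 104.267, -3.249], TCP at [0.159, -0.578, 0.231] pointing down, gripper open.
Joint ranges: [-164.24, 164.24], [-49.07, 125.15], [9.68, 141.18], [-86.29, 266.29], [3.28, 154.24], [-151.56, 151.56]. Speed limits (degrees/s): [147.25, 147.25, 172.46, 180, 180, 180].

### API

Orientations are given as a 3x3 rotation matrix whose columns are the frame's x, y, z axes.
In Python, from workcell import bot gives the robot as it stands. Calls block until the motion is done:
- bot.move_pose(position, orientation): joint-space move of the TCP to a pose.
- bot.move_straight(position, feed=0.15, orientation=None): straight line of the TCP; orientation=None keeps the orientation; feed is the mean speed in m/s.
- bot.movej(angles): joint-space move.
- bot.gripper_to(opening, f_grip=None): finger opening in m; f_grip is the grip in N (None keeps the last); returns when the fingers have stopped.
- bot.wait(seconds).
- bot.inverse_kinematics(position, orientation): joint angles nearest the present ones, or None.
- bot.grab_frame(name): name is "side" or "top"; returns the picture (400x640x3 uint8, red, green, blue); there is no depth.
- bot.camera_info(name): a dict with "K" (3x3 intrinsics, pixels), "R" (3x3) and "t" (3): a world point X has camera coordinates R X + t. Camera axes: x right, y down, z forward; pixel columns grow to the right and rows downward; lengths in m; the calibration is good to about 2 mm. A picture is of the moment at which its call begins. camera_info takes no time and is no camera call.
A pose or a line that the arm cannot do raises bot.PlanningError and nothing moves.
- bot.sign_off(): hands the job in; it is judged then, once.
Trained networks look in the newest picture that a camera, given by its name, has taken for a name from the list of things; names that differ only in an ending like _2 or _b are one class to them, and where a whole thing is asked for, a point or a joint stands for the part that bears it (a point fixed in the world has none). Each returns a list of dicts, best first, with "conf" (0 to 1); they miss things now and then, are a little off and sometimes report something else, mostly with a low value. They report only what shows in the picture. A call takes as long as a camera call. They do not tell look-alikes from the thing itself.
- bot.search_frame(camera, label): "bbox" ([left, top, width, height] in pixels, round what is visible of it).
- bot.trace(camera, label): "mask" (400x640 bool, what is visible of it) and "bbox" ([left, top, width, height] in pixels, round what is visible of it).
Readings, each from a call of its own:
- bot.get_time_s(): time.
- bot.get_qpos(): joint angles.
- bot.get_qvel(): joint speeds.
- bot.get_effort(): joint torques, N m.
- bot.get_ee_pos(): TCP position.
- bot.get_orientation(): TCP orientation.
- bot.get_wrist_force(): force on the tool from outside, world axes, zero at the start.
- bot.get_ft_torque(): the same for the moment, N m.
- bot.get_gripper_width(): finger opening in m.
- bot.get_grip_force(): force on a finger pad.
Only numpy, scipy, OpenCV 4.12 (cv2) and the standard library are available. Lean on these libraries where they do the work, as an engineer would, in place of code of your own. Each camera call takes 0.05 s, during which the arm holds its last target. There are 200 camera calls.

### The job

Show the apprentice the retouching job by pointing from above, the fingertips centred about two centimetres above the thing without touching it: first at the varnish jar with the red lid, then at the fine brush with the blue handle, then at the pale bare patch on the violin, holding still for two seconds over each. Finish while still pointing at the patch. Touch nothing at all, and do not bring the fingertips low over the other two jars, the wide brush or the dark stain: travel well above everything.

Things in the scene. Friction and masses are not known exactly. Their poses are not given: they have to be found in the camera images.
- jar_red: Loose round varnish jar of amber glass, 64 mm across and 85 mm high to the top of its flat red screw lid; origin at the centre of its underside, z up. The varnish to point at.
- jar_white: Loose round varnish jar of amber glass, 64 mm across and 85 mm high to the top of its flat white screw lid; origin at the centre of its underside, z up. Leave alone; it and the others can stand in any order, from 80 mm apart centre to centre.
- jar_black: Loose round varnish jar of amber glass, 64 mm across and 85 mm high to the top of its flat black screw lid; origin at the centre of its underside, z up. Leave alone.
- fine_brush: Loose thin artist's brush lying on the bench, 180 mm long and 8 mm thick: blue handle, brass ferrule, black hair. Origin at the middle of its length on its underside; x along the brush to the hair, z up. Pointing anywhere along it counts.
- wide_brush: Loose flat brush lying on the bench near the fine one, 178 mm long, 40 mm wide, 12 mm high: light wooden handle, steel ferrule, straw bristles. Origin about the middle of its length on its underside; x along the brush to the bristles. Leave alone.
- violin: Fixed violin, belly up on cork pads on the bench, orange-brown varnish, its flat belly 66 mm above the bench, body 356 mm long and 208 mm wide. Origin on the bench under the middle of the body; x to the scroll. The black fingerboard (34 mm wide, top 84 mm above the bench) covers x = 60 to 330 mm; neck and scroll reach x = 442 mm, below 75 mm but for the fingerboard.
- bare_patch: Round pale (bare wood) patch 32 mm across, flush on the violin's belly in its broad lower half, on either side of the middle line. Origin at its centre on the belly, 66 mm above the bench, z up.
- dark_stain: Round blackish stain 32 mm across on the violin's belly, on the other side of the middle line from the pale patch. Origin at its centre. Not the spot to point at.
- block: Fixed light wooden block 60 x 90 x 40 mm (x, y, z) beyond the jars; origin under its centre.
- small_bottle: Loose small clear bottle 40 mm across and 50 mm high standing on the block, top 90 mm above the bench. Origin under its centre. Leave alone.
There are look-alikes about, which are no part of the job. There is more than one size of the fine_brush; the one meant has the size given above.

How it is judged:
By the outcome, as a careful person would: the job done as asked, in the order asked, and still so for the second after the job is handed in, with the robot touching nothing.
It also fails if it takes over 56 s, if anything falls off the work surface, if the arm or the gripper's body presses on something with over 40 N, if the wrist force passes 120 N, or if a joint passes its speed limit or range.

## Working session

There is one attempt and no reset: what is moved stays moved. The work goes in short steps, each a Python script; the robot and the scene stay as the last script left them, time stands still between calls to the robot, and variables do not carry over. Pictures are saved under pics/ and viewed, at most 10 in all, crops included, and the job is handed in when it is done.

```bash
mkdir -p pics; cat > h.py <<'E'
import numpy as np, cv2
from workcell import bot
def ray(cam,uv,z):
    c=bot.camera_info(cam);K,R,t=map(np.array,(c["K"],c["R"],c["t"]))
    d=R.T@np.linalg.solve(K,[uv[0],uv[1],1.]);o=-R.T@t
    return o+d*(z-o[2])/d[2]
def proj(cam,X):
    c=bot.camera_info(cam);p=np.array(c["K"])@(np.array(c["R"])@np.array(X)+np.array(c["t"]));return p[:2]/p[2]
E
python3 - <<'E'
from h import *
for c in("top","side"):
    cv2.imwrite(f"pics/{c}0.png",bot.grab_frame(c)[:,:,::-1])
    i=bot.camera_info(c);print(c,-np.array(i["R"]).T@i["t"])
for l,z in(("jar_red",.085),("jar_white",.085),("jar_black",.085),("fine_brush",.004),("wide_brush",.006),("bare_patch",.066),("dark_stain",.066),("violin",.066),("small_bottle",.09)):
    for d in bot.trace("top",l):
        v,u=np.nonzero(d["mask"]);m=(u.mean(),v.mean());print(l,round(d["conf"],2),np.round(m),d["bbox"],ray("top",m,z).round(3))
print(bot.get_time_s())
E
```

```text
top [ 0.42173253 -0.05523913  1.0611313 ]
side [ 0.43686205 -0.70881737  0.72465384]
jar_red 0.82 [474. 169.] [456.3, 152.8, 38.3, 37.2] [ 0.587 -0.324  0.085]
jar_red 0.75 [365. 164.] [350.4, 144.9, 30.9, 33.9] [ 0.594 -0.111  0.085]
jar_red 0.17 [383. 219.] [349.3, 219.1, 78.5, 4.8] [ 0.487 -0.149  0.085]
jar_white 0.88 [419. 166.] [400.7, 150.1, 35.4, 35.5] [ 0.591 -0.216  0.085]
jar_black 0.91 [364. 164.] [349.2, 147.5, 32.1, 32.5] [ 0.594 -0.11   0.085]
jar_black 0.69 [246. 190.] [239.2, 182.6, 15.0, 13.3] [0.538 0.121 0.085]
fine_brush 0.77 [385. 219.] [344.9, 216.8, 83.8, 7.7] [ 0.492 -0.159  0.004]
fine_brush 0.76 [203. 300.] [154.4, 290.5, 103.5, 18.8] [0.317 0.216 0.004]
fine_brush 0.56 [422. 341.] [398.4, 291.4, 50.2, 92.4] [ 0.245 -0.237  0.004]
wide_brush 0.64 [434. 249.] [399.4, 237.1, 86.3, 20.6] [ 0.432 -0.262  0.006]
bare_patch 0.69 [266. 140.] [259.5, 132.9, 13.5, 14.6] [0.643 0.087 0.066]
dark_stain 0.78 [246. 190.] [239.2, 184.5, 14.5, 12.4] [0.54  0.125 0.066]
violin 0.59 [190. 176.] [0.0, 115.1, 301.4, 109.9] [0.568 0.238 0.066]
0.55
```

View pics/top0.png

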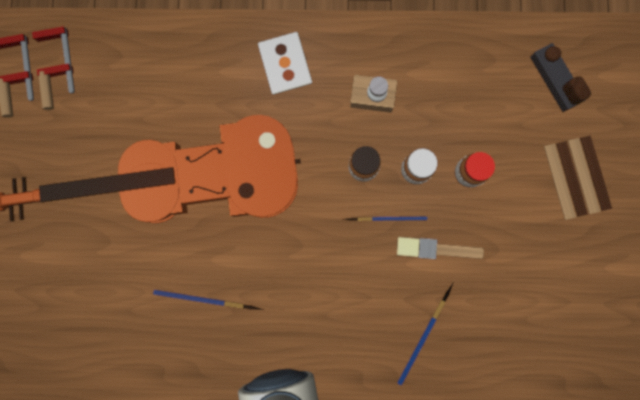

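View pics/side0.png

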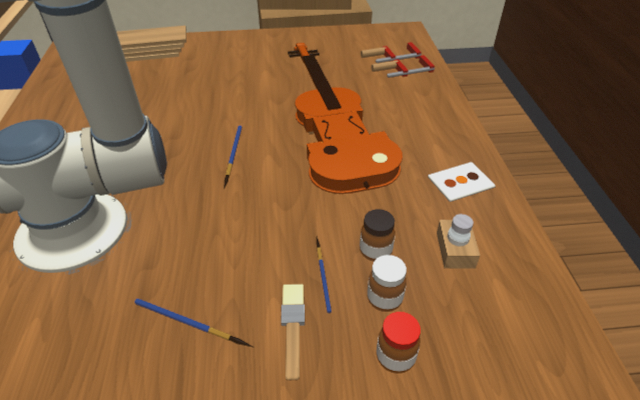

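The top view shows the red lid at (479,167), white at (422,164), black at (365,161), pale patch at (267,140) and dark stain at (246,190). There are three blue brushes, at top pixels (385,219), (207,300) and (425,335). The first looks about 180 mm long and lies by the wide brush, and the others look longer. Next I measure lengths and cross-check against the side view.

```bash
cat > m.py <<'E'
from h import *
im={c:bot.grab_frame(c) for c in("top","side")}
def cen(m): 
    n,l,s,c=cv2.connectedComponentsWithStats(m.astype(np.uint8)); k=1+s[1:,4].argmax(); return c[k],s[k]
def win(m,b):
    w=np.zeros_like(m);w[b[1]:b[3],b[0]:b[2]]=1;return m&w
B={"top":{"lid":(450,140,505,195),"patch":(250,125,285,155)},"side":{"lid":(375,305,430,350),"patch":(360,145,400,170)}}
for c in im:
    r,g,b=[im[c][...,i].astype(int) for i in range(3)]
    for n,m,z in(("lid",(r>150)&(g<70)&(b<70),.085),("patch",(r>170)&(g>150),.066)):
        p,s=cen(win(m,B[c][n])); e=[ray(c,q,z) for q in((s[0],p[1]),(s[0]+s[2],p[1]))]
        print(c,n,p.round(1),s,ray(c,p,z).round(4),"width",np.linalg.norm(e[0]-e[1]).round(3))
for c,E in(("top",[((344,219),(427,218)),((153,292),(262,309)),((400,383),(452,284))]),("side",[((318,238),(328,311)),((240,127),(226,187)),((136,301),(253,346))])):
    for a,b in E:
        A,Bp=ray(c,a,.004),ray(c,b,.004);print(c,"brush",A.round(3),Bp.round(3),"len",np.linalg.norm(A-Bp).round(3))
cv2.imwrite("pics/crop.png",cv2.resize(im["top"][100:300,230:510,::-1],None,fx=2.8,fy=2.8,interpolation=cv2.INTER_CUBIC))
E
python3 m.py
```

```text
top lid [480.1 165.6] [466 152  29  28 630] [ 0.5938 -0.3354  0.085 ] width 0.056
top patch [266.6 139.9] [259 133  16  15 196] [0.6428 0.0858 0.066 ] width 0.032
side lid [401.3 328. ] [383 312  37  33 951] [ 0.5947 -0.3392  0.085 ] width 0.055
side patch [379.3 157.4] [372 153  16  10 120] [0.6443 0.0827 0.066 ] width 0.034
top brush [ 0.49  -0.074  0.004] [ 0.495 -0.247  0.004] len 0.173
top brush [0.33  0.322 0.004] [0.3   0.093 0.004] len 0.231
top brush [ 0.16  -0.192  0.004] [ 0.36  -0.298  0.004] len 0.227
side brush [ 0.495 -0.078  0.004] [ 0.496 -0.247  0.004] len 0.168
side brush [0.335 0.315 0.004] [0.308 0.091 0.004] len 0.225
side brush [ 0.161 -0.192  0.004] [ 0.367 -0.3    0.004] len 0.232
```

View pics/crop.png

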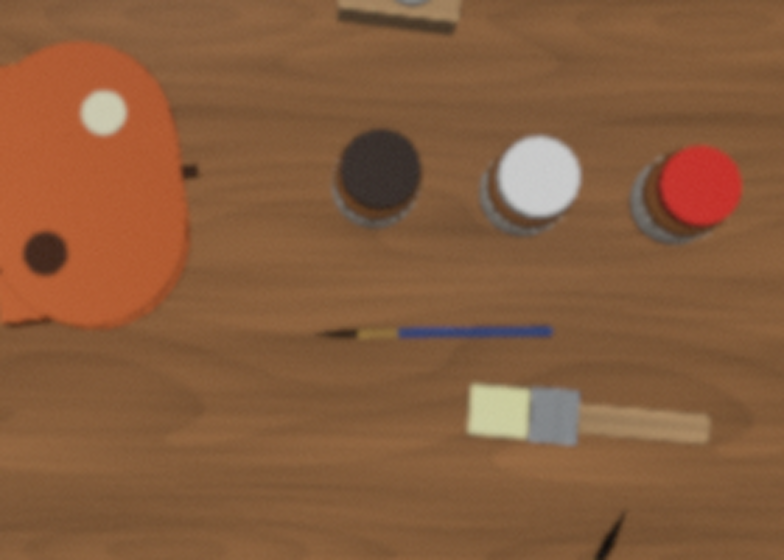

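Both cameras agree within about 4 mm. The lid is 56 mm across and the patch 32 mm. The brush at (385,219) is about 0.17–0.18 m long, against 0.23 m for the other two, and it lies near the wide brush, so it is the one meant. The crop confirms blue handle, brass ferrule and dark hair. I'll close the gripper and stop 40 mm above the red lid to check.

```bash
python3 - <<'E'
from h import *
R=np.array([[0,1,0],[1,0,0],[0,0,-1.]])
print(np.array(bot.get_orientation()).round(2))
R=np.array(bot.get_orientation()) 
R[:,2]=[0,0,-1];R[:2,0]/=np.linalg.norm(R[:2,0]);R[2,0]=0;R[:,1]=np.cross(R[:,2],R[:,0]);np.save("R.npy",R)
for p in((.594,-.337),(.4935,-.163),(.6435,.084)):
    for z in(.23,.028): 
        print(p,z,np.round(bot.inverse_kinematics([*p,z],R),0))
bot.gripper_to(0)
bot.move_straight([.159,-.578,.25]) if False else None
bot.move_pose([.594,-.337,.23],R)
bot.move_straight([.594,-.337,.125])
a=bot.grab_frame("side")[200:400,280:520,::-1];b=bot.grab_frame("top")[90:290,380:620,::-1]
cv2.imwrite("pics/chk.png",cv2.resize(np.hstack([a,b]),None,fx=1.66,fy=1.66,interpolation=cv2.INTER_CUBIC))
print(bot.get_ee_pos(),bot.get_gripper_width(),bot.get_time_s(),proj("side",bot.get_ee_pos()))
E
```

```text
[[ 0.96  0.27  0.  ]
 [ 0.27 -0.96 -0.  ]
 [-0.    0.   -1.  ]]
(0.594, -0.337) 0.23 [-32.  19.  56.  -0. 106.  42.]
(0.594, -0.337) 0.028 [-32.  21.  73.  -0.  86.  42.]
(0.4935, -0.163) 0.23 [-22.  -7.  83.  -0. 104.  53.]
(0.4935, -0.163) 0.028 [-22.  -4. 100.  -0.  83.  53.]
(0.6435, 0.084) 0.23 [  4.  13.  62.  -0. 105.  79.]
(0.6435, 0.084) 0.028 [ 4. 16. 80. -0. 85. 79.]
[ 0.59465316 -0.33755375  0.12720447] 0.000160424812543389 4.175 [404.42823738 311.27917383]
```

View pics/chk.png

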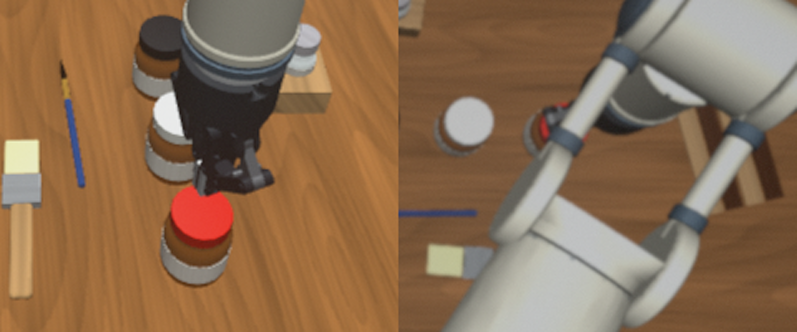

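The tips show at side pixel (405,314), and the TCP projects to (404,311). So the shut fingertips are at the TCP, centred over the red lid and clear of it. Next I lower, hold, and go to the brush.

```bash
cat > g.py <<'E'
from h import *
R=np.load("R.npy")
def hold(p,z):
    bot.move_straight([*p,z],feed=.08); bot.wait(2.6)
    print(np.round(bot.get_ee_pos(),4),np.round(bot.get_wrist_force(),1),bot.get_time_s())
E
python3 - <<'E'
from g import *
p=(.594,-.337);hold(p,.105);bot.move_straight([*p,.23])
p=(.4935,-.163);bot.move_pose([*p,.23],R);hold(p,.028)
a=bot.grab_frame("side")[200:400,240:480,::-1];b=bot.grab_frame("top")[120:320,300:540,::-1]
cv2.imwrite("pics/br.png",cv2.resize(np.hstack([a,b]),None,fx=1.66,fy=1.66,interpolation=cv2.INTER_CUBIC))
E
```

```text
[ 0.594 -0.337  0.105] [-0.  -0.2 -0.1] 7.175
[ 0.4935 -0.163   0.028 ] [-0.3  0.   0.7] 14.25
```

View pics/br.png

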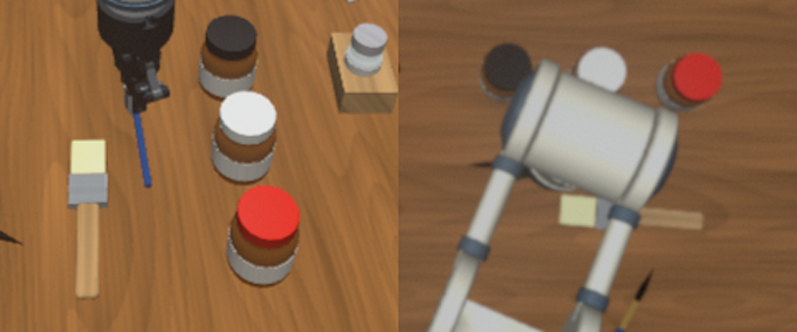

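The fingertips are over the brush handle, at side crop (137,108), and nothing has moved. Now the patch.

```bash
python3 - <<'E'
from g import *
bot.move_straight([.4935,-.163,.23])
p=(.6435,.084);bot.move_pose([*p,.23],R);hold(p,.086)
a=bot.grab_frame("side")[80:280,260:500,::-1]
cv2.imwrite("pics/pa.png",cv2.resize(a,None,fx=2.5,fy=2.5,interpolation=cv2.INTER_CUBIC))
E
```

```text
[0.6435 0.084  0.086 ] [-0.5 -0.3 -0.1] 21.5167
```

View pics/pa.png

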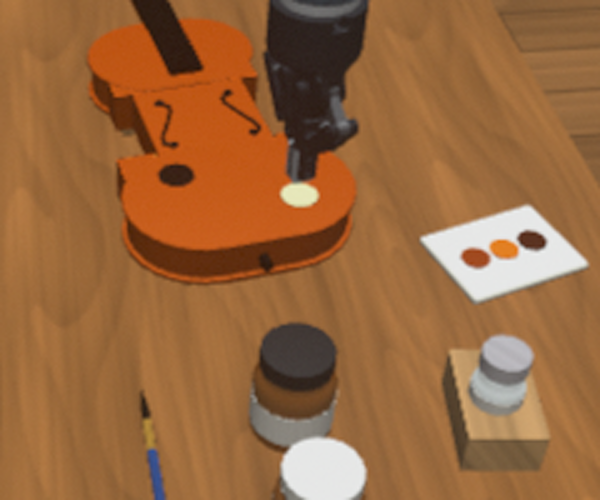

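The fingertips, at crop (301,178), hover just above the pale patch at (299,195), touching nothing.

```bash
python3 -c "
from workcell import bot
print(bot.sign_off())"
```

```text
the job is handed in; nothing more can be done
None
```

I pointed at the red-lidded jar, then the 180 mm fine brush, then the pale patch, about 2 cm above each and holding still for over 2 s. I signed off at about 21.5 s, still over the patch, with no contact seen in the pictures or the wrist-force readings.

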